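Load the burn-in stand

ROBOT

A 7-joint arm with a two-finger parallel gripper is mounted at the origin on the work surface. World frame = base frame: x ahead of the robot, y to its left, z up, the work surface at z = 0. Lengths are in m, angles in degrees, forces in N, time in s.
With the tool pointing down it reaches from about 0.425 to 0.875 m from the base axis. Payload 4.7 kg.
Tool frame: the origin (TCP) lies between the finger pads; the fingertips stand 8 mm ahead of it and the grasp point (between the pads) lies 11 mm behind it; z points along the fingers, y is the line along which they close (so a half turn about z gives the same grasp; the last joint's range is limited). The gripper opens to 87 mm and grips with 3 to 60 N. Pads are 19 mm wide; open, the fingers measure 117 mm over their backs; the gripper's body (75 mm by 190 mm) begins 51 mm behind the grasp point.
Start: joints at [-72.932, 18.392, -4.016, 83.108, 1.295, 78.541, -3.26], TCP at [0.182, 0.624, 0.231] pointing down, gripper open.
Joint ranges: [-163.93, 163.93], [-17.29, 119.83], [-79.2, 71.16], [3.27, 140.29], [-89.18, 269.18], [5.43, 117.66], [-154.24, 154.24]. Speed limits (degrees/s): [147.25, 147.25, 180, 180, 180, 180, 180].

INTERFACE

Orientations are given as [roll, pitch, yaw] about the fixed x, y, z axes, in that order (R = Rz(yaw) Ry(pitch) Rx(roll)).
In Python, from cell import env, viewer gives the robot as it stands. The module is installed in compiled form; this text tells all that it offers.
- The arm moves only by the tool arm_command, never from a script. Its argument "series" is a list of rows, each a list of 2 entries, a list of its own where there are three numbers: the shift along the tool's x, y, z in mm, then the turn about the tool's z in rad. A call has exactly 5 rows; each row is the pose to reach, as a shift and turn from the pose commanded when the call began, along the tool's axes at that moment; what a row does not reach only later rows make up. A row lasts 1/10 s, in which the tool goes at most 50 mm and 8.59 degrees, less where a joint would pass 70% of its speed; a pose out of reach is approached as far as the arm can. A call with a gripper value outside its range is refused whole. "grip" is the gripper command: -1 is fully open, 1 is shut, values between are in proportion, set as the call begins (left out, the last holds). The fingers move at their own pace and stop on an object; "grip_force" is the grip in N (left out, the last holds). Time passes only in rows, so rows that repeat a pose let the fingers close, or fill a call up. It gives the time, the measured TCP pose, the force, the opening and the grip force at its end, in the units of the state.
- env.get_obs(): the state, without advancing time (a new reading comes with each control period).
- viewer.read_camera(name): name is "scene" or "top"; returns (picture, depth): 384x512x3 uint8, blue, green, red; 384x512 float32, m along the optical axis (not along the pixel's ray), 0 where there is no reading.
- viewer.calibration(name): a dict with "K" (3x3 intrinsics, pixels), "dist" ([k1, k2, p1, p2, k3] as OpenCV has them; the pictures are not rectified), "T" (4x4, takes a point from camera to world coordinates). Camera axes: x right, y up, looking along -z (the intrinsics and any distortion apply to the point x, -y, -z); pixel columns grow to the right and rows downward; lengths in m; the calibration is good to about 2 mm. A picture is of the moment at which its call begins. calibration takes no time and is no camera call.
- env.sign_off(): hands the job in; it is judged then, once.
The state is a dict: "time_s": time; "qpos": joint angles; "joint_velocities": joint speeds; "effort": joint torques, N m; "tool_pos": TCP position; "tool_rot": TCP orientation; "force": force on the tool from outside, world axes, zero at the start; "wrist_torque": the same for the moment, N m; "grip_width": finger opening in m; "grasp_force": force on a finger pad.
Only numpy, scipy, OpenCV 4.12 (cv2) and the standard library are available. Lean on these libraries where they do the work, as an engineer would, in place of code of your own. Each camera call takes 0.05 s, during which the arm holds its last target. There are 200 camera calls.

TASK

One bay of the sloping two-bay burn-in stand already holds a tested lamp. Lay the other complete hand lamp (the one with its bezel and lens, not the one with the open head) in the empty bay the same way as the tested lamp, head down the slope against the ledge and lens outward, and let go of it. Then slide the hold-down carriage along its rail over the lamp you loaded until it clicks fully home; leave everything else where it stands.

Things in the scene. Friction and masses are not known exactly. Their poses are not given: they have to be found in the camera images.
- lamp: Complete black hand lamp lying lens up, 168 mm long, 0.36 kg. Handle bar 38 mm wide (y), 34 thick (z), x -50 to +45 mm: grip across it at the origin. Head: disc of diameter 72, 36 thick, centred at x +79, under an aluminium bezel of diameter 77 (z 36 to 46) with a glass lens. Origin on the underside under mid-handle; x to the head, z out of the lens side.
- lamp_lens (a point): Centre of the lens face of the complete lamp (79 mm ahead of its origin, 46 mm above its underside).
- lamp_tail (a point): Point on the top face of the lamp's handle near its tail end (49 mm behind its origin, 34 mm above its underside).
- bare_lamp: Unfinished hand lamp lying on the table: same handle and same frame as the complete lamp, but its head is an open cup 34 mm high without bezel or lens. Leave it.
- tested_lamp: Complete lamp of the same shape already lying in one of the two bays (left or right varies). Origin on its underside below mid-handle, on the sloping plate; this frame is upright (z vertical) and turned with the stand, not tilted with the slope. Leave it.
- stand: Grey fixed burn-in stand, 210 mm deep, 400 wide. Origin on the table under its centre, z up; at yaw 0 x points away from the robot. A plate slopes at 35 degrees, low on the robot's side (surface z 22 mm at x -95) and high at the back (z 130 at x +62), with a ledge 22 mm high along its foot. Two bays, centred at y +120 (left) and -120 mm (right).
- bay_left_lens (a point): Where the centre of the lens face lies when a lamp is properly in the left bay (stand x -91, y +120, z 81 mm): lamp x axis straight down the slope, z axis square to the slope, lamp origin at stand x 0, z 88 mm. Cheeks 18 mm high stand 79 mm apart beside the head's place, lower ones (12 mm high, 48 mm apart) beside the handle's tail.
- bay_left_tail (a point): Where the lamp_tail point lies when a lamp is properly in the left bay.
- bay_right_lens (a point): The same for the right bay (stand y -120 mm), which is alike in all.
- bay_right_tail (a point): Where the lamp_tail point lies when a lamp is properly in the right bay.
- rail_mid (a point): Middle of the axis of the round rail (radius 13 mm, 384 long along stand y) above the bays, stand x -7, z 236 mm, held by uprights at y +-192 mm at the back (x +85). It bars straight-down access to the handle's place in a bay: come in tilted, square to the slope.
- carriage (a joint): Position of the hold-down carriage along the rail, m: 0 in the middle of the stand, +0.120 home over the left bay, -0.120 home over the right bay. A spring ball clicks over a bump in the last 15 mm (peak about 9 N) and keeps it home.
- carriage_post (a point): Top centre of the carriage's upright steel post, diameter 20 mm, 54 mm clear above the carriage block (60 mm wide along the rail, 42 deep, around the rail); pinch or push it. From the block a foot 40 mm wide hangs that passes about 6 mm over the handle's tail end of a lamp lying properly in the bay.
- searchlight_a: Black searchlight standing upright, 75 mm square base, 165 mm tall, right side of the table; origin centre of underside. Bystander.
- searchlight_b: The same, left side of the table. Bystander.
- battery: Grey battery pack 110 x 50 x 38 mm lying on the table; origin centre of underside. Bystander.
- bezel: Loose aluminium ring, diameter 77 mm, 10 mm high, lying on the table; origin centre of underside. Bystander.
Mind the look-alikes: they are no part of the job. Leave any green or orange look-alike of the lamp alone.

How it is judged (in metres and radians):
On the way, in this order (a step that is already met when the one before it is completed fails the run):
1. the complete lamp lies properly in the empty bay and has been let go (((distance between lamp_lens and bay_left_lens below 0.011 m and distance between lamp_tail and bay_left_tail below 0.012 m) or (distance between lamp_lens and bay_right_lens below 0.011 m and distance between lamp_tail and bay_right_tail below 0.012 m)) and contact force between the fingers and lamp below 0.3 N), for 0.2 s.
2. the carriage has clicked home over that lamp ((((distance between lamp_lens and bay_left_lens below 0.011 m and distance between lamp_tail and bay_left_tail below 0.012 m) and value of joint carriage above 0.116 m) or ((distance between lamp_lens and bay_right_lens below 0.011 m and distance between lamp_tail and bay_right_tail below 0.012 m) and value of joint carriage below -0.116 m))), for 0.2 s.
At the end, for the whole second after the job is handed in: The complete lamp lies at rest in the bay that was empty (lens centre within 11 mm and tail point within 12 mm of their places in that bay), released, and the carriage is home over that same bay: its position is beyond 116 mm of its 120 mm on that side ((((distance between lamp_lens and bay_left_lens below 0.011 m and distance between lamp_tail and bay_left_tail below 0.012 m) and value of joint carriage above 0.116 m) or ((distance between lamp_lens and bay_right_lens below 0.011 m and distance between lamp_tail and bay_right_tail below 0.012 m) and value of joint carriage below -0.116 m)) and contact force between the fingers and lamp below 0.3 N and linear speed of lamp below 0.02 m/s); the robot touches nothing.
It fails at once if the tested lamp is shifted more than 20 mm (distance of tested_lamp from where it was at the start of the episode above 0.02 m).
It fails at once if the unfinished lamp is moved more than 30 mm (distance of bare_lamp from where it was at the start of the episode above 0.03 m).
It fails at once if a bystander (searchlight, battery, bezel ring) is moved more than 30 mm (distance of any of searchlight_a, searchlight_b, battery, bezel from where it was at the start of the episode above 0.03 m).
It also fails if it takes over 61 s, if anything falls off the work surface, if the arm or the gripper's body presses on something with over 40 N, if the wrist force passes 120 N, or if a joint passes its speed limit or range.

## Working session

There is one attempt and no reset: what is moved stays moved. The work goes in short steps, Python scripts to look and compute and a tool call to move; the robot and the scene stay as the last step left them, time stands still between calls to the robot, and variables do not carry over. Pictures are saved under pics/ and viewed, at most 14 in all, crops included, and the job is handed in when it is done.

Besides the shell and the picture viewer there is one more tool, called after "Emit:" as name(argument=value, ...), one argument or row to a line, values as JSON. arm_command: Moves the arm, as the interface text tells. Its arguments: {"type":"object","properties":{"series":{"type":"array"},"grip":{"type":"number"},"grip_force":{"type":"number"}},"required":["series"]}

```bash
mkdir -p pics
cat > h.py <<'E'
import numpy as np, cv2
from cell import env, viewer
def grab(n,tag):
    p,d=viewer.read_camera(n); cv2.imwrite(f'pics/{tag}.png',p); np.savez(f'pics/{tag}.npz',p=p,d=d); return p,d
def cloud(n,d):
    c=viewer.calibration(n);K,D,T=np.array(c['K']),np.array(c['dist']),np.array(c['T'])
    h,w=d.shape;u,v=np.meshgrid(np.arange(w),np.arange(h))
    q=cv2.undistortPoints(np.stack([u,v],-1).reshape(-1,1,2).astype(np.float64),K,D).reshape(h,w,2)
    P=np.stack([q[...,0]*d,-q[...,1]*d,-d],-1)
    W=P@T[:3,:3].T+T[:3,3]; W[d==0]=np.nan; return W
E
python3 - <<'E'
from h import *
for n in('scene','top'):
    p,d=grab(n,n+'1'); print(n,viewer.calibration(n)['T'], (d==0).mean())
a=[cv2.imread(f'pics/{n}1.png') for n in('scene','top')]
o=env.get_obs();print(o)
E
```

```text
scene [[-0.43399086 -0.75707891  0.48834768  1.50597261]
 [ 0.90088361 -0.36000128  0.2425032   0.42726567]
 [-0.00778827  0.54518859  0.83827725  1.89303418]
 [ 0.          0.          0.          1.        ]] 0.005767822265625
top [[ 0.00690435  0.9952567  -0.09703826  0.42201047]
 [-0.9998708   0.00546236 -0.01511784 -0.07023111]
 [-0.01451607  0.0971301   0.99516583  1.38657348]
 [ 0.          0.          0.          1.        ]] 0.003977457682291667
{'time_s': 0.1, 'qpos': array([-72.93200964,  18.43619093,  -4.01574588,  83.16832227,
         1.29459295,  78.5416561 ,  -3.25850238]), 'joint_velocities': array([ 0.03361926, -0.13796967, -0.01381317, -0.19847949, -0.03740199,
       -0.04089437,  0.01093285]), 'effort': array([ 7.14201724e-05, -4.92564726e+01, -4.05571125e-01, -3.13402212e+01,
       -6.42496976e-02,  3.93968972e-02,  6.34913476e-05]), 'tool_pos': array([0.18190422, 0.62351673, 0.22955169]), 'tool_rot': array([-1.79899043e+02,  5.04034843e-03,  1.63743238e+02]), 'force': array([-0.57759593, -0.41044943,  0.07676011]), 'wrist_torque': array([-0.0359843 ,  0.03190093, -0.00362911]), 'grasp_force': 0.0, 'grip_width': 0.08713088701168875}
```

View pics/scene1.png

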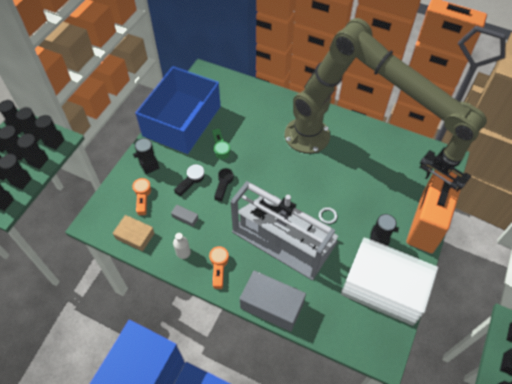

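View pics/top1.png

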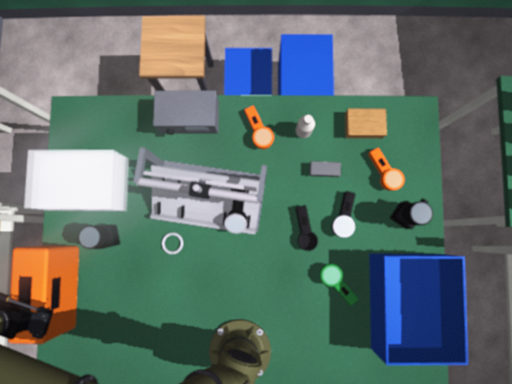

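The scene view shows the complete lamp at about (190,178), with its lens at (195,173), and the bare lamp at (225,183). In the top view the lamp's lens is at (343,225) and its tail at (348,195). The tested lamp is in the right bay (lens at (235,218)) and the left bay is empty. The carriage post is near the middle, at (200,188).

```bash
cat > m.py <<'E'
from h import *
def lampfit(n,p,d,box):
    W=cloud(n,d);m=np.zeros(d.shape,bool);m[box[1]:box[3],box[0]:box[2]]=1
    return W,m
if __name__=='__main__':
    z=np.load('pics/top1.npz');p,d=z['p'],z['d'];W=cloud('top',d)
    print('table z',[W[r,c].round(4) for r,c in((300,200),(250,270),(130,220))])
    hsv=cv2.cvtColor(p,cv2.COLOR_BGR2HSV)
    m=np.zeros(d.shape,bool);m[185:245,325:362]=1
    h=m&(W[...,2]>.015)
    lens=h&(p.min(-1)>110); dark=h&(p.max(-1)<70)
    for q in(lens,dark):
        P=W[q];print(len(P),P.mean(0).round(4),np.median(P[:,2]).round(4),P.min(0).round(4),P.max(0).round(4))
    c,s,a=cv2.minAreaRect(W[dark][:,:2].astype(np.float32)*1000);print('dark rect',c,s,a)
    (cx,cy),r=cv2.minEnclosingCircle(W[lens][:,:2].astype(np.float32)*1000);print('lens circ',cx,cy,r)
    # bare
    # stand: tall points
    s=np.zeros(d.shape,bool);s[140:240,128:270]=1
    t=s&(W[...,2]>.015)&(W[...,2]<.35)
    c,sz,a=cv2.minAreaRect(W[t][:,:2].astype(np.float32)*1000);print('stand rect',c,sz,a)
    for lo,hi in((.225,.26),(.26,.34)):
        r=t&(W[...,2]>lo)&(W[...,2]<hi);P=W[r];print(lo,len(P),P.mean(0),P.min(0),P.max(0))
    r=t&(W[...,2]>.235)&(W[...,2]<.258);P=W[r][:,:2]; print('rail line',cv2.fitLine(P.astype(np.float32),cv2.DIST_HUBER,0,.01,.01).ravel())
    l=s&(p.min(-1)>130);l[:200]=0;l[:,:222]=0;l[:,252:]=0;P=W[l];print('tested lens',len(P),np.nanmean(P,0))
    o=cv2.resize(p[130:250,120:370],None,fx=3.2,fy=3.2,interpolation=cv2.INTER_CUBIC);cv2.imwrite('pics/crop1.png',o)
    z=np.load('pics/scene1.npz');o=cv2.resize(z['p'][130:290,130:350],None,fx=3.6,fy=3.6,interpolation=cv2.INTER_CUBIC);cv2.imwrite('pics/crop2.png',o)
E
python3 m.py
```

```text
table z [array([0.1764, 0.1457, 0.0016]), array([ 0.359 , -0.1083, -0.0017]), array([8.087e-01, 8.260e-02, 5.000e-04])]
373 [ 0.4479 -0.3679  0.0459] 0.0467 [ 0.4086 -0.4032  0.0152] [ 0.4875 -0.3319  0.0548]
235 [ 0.5308 -0.386   0.0337] 0.0344 [ 0.4875 -0.4118  0.0163] [ 0.5721 -0.3616  0.0445]
dark rect (528.7772216796875, -387.3955383300781) (35.12868118286133, 84.86473846435547) 77.33805084228516
lens circ 449.0382385253906 -371.5348205566406 41.03065490722656
stand rect (579.20263671875, 110.53523254394531) (343.29852294921875, 447.09906005859375) 3.5918421745300293
0.225 1526 [0.56806699 0.12832402 0.24813108] [ 0.51259216 -0.08873311  0.22505066] [0.68516713 0.32240057 0.25990745]
0.26 86 [0.54966842 0.11326651 0.28768386] [0.53137604 0.08764449 0.26006063] [0.56801081 0.14500351 0.31687663]
rail line [0.14605962 0.9892758  0.55251426 0.11813109]
tested lens 576 [0.46713775 0.00176066 0.0788524 ]
```

View pics/crop1.png

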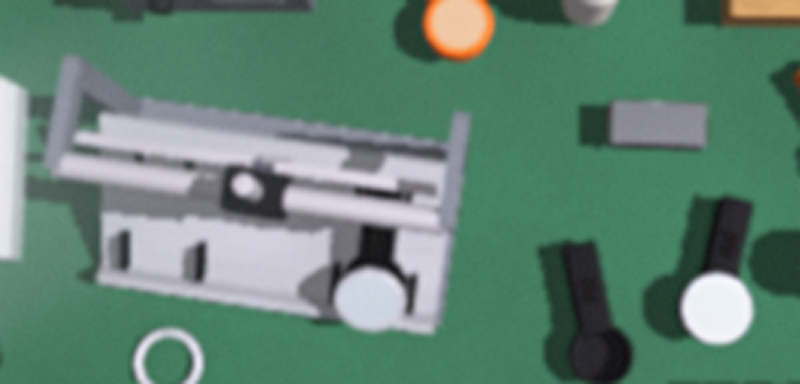

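View pics/crop2.png

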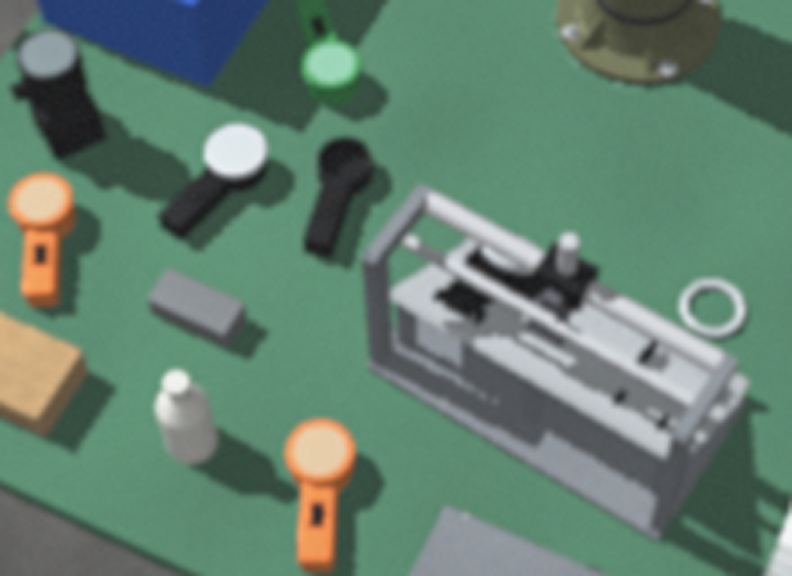

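```bash
cat > m2.py <<'E'
from h import *
z=np.load('pics/top1.npz');p,d=z['p'],z['d'];W=cloud('top',d)
c=viewer.calibration('top');K,D,T=np.array(c['K']),np.array(c['dist']),np.array(c['T'])
def ray(u,v,zz):
    q=cv2.undistortPoints(np.array([[[u,v]]],float),K,D).ravel();r=T[:3,:3]@np.array([q[0],-q[1],-1]);o=T[:3,3]
    return o+r*(zz-o[2])/r[2]
g=p.min(-1)
def blob(x0,y0,x1,y1,th):
    m=(g[y0:y1,x0:x1]>th).astype(np.uint8);n,l,s,ce=cv2.connectedComponentsWithStats(m);i=1+np.argmax(s[1:,4])
    cs,_=cv2.findContours((l==i).astype(np.uint8),0,1);print(s[i],cv2.fitEllipse(cs[0]));return ce[i]+[x0,y0]
a=blob(325,205,362,245,150);print('lamp lens',a,ray(*a,.046))
a=blob(220,195,255,236,175);print('tested lens px',a,ray(*a,.081))
t=np.zeros(d.shape,bool);t[165:205,135:255]=1
t&=(W[...,2]>.238)&(W[...,2]<.256);P=W[t]
for k in range(6):
    f=cv2.fitLine(P[:,:2].astype(np.float32),cv2.DIST_HUBER,0,.001,.001).ravel();n=np.array([-f[1],f[0]])
    e=(W[t][:,:2]-f[2:])@n;P=W[t][abs(e)<.013]
al=(P[:,:2]-f[2:])@f[:2];print('rail',f,np.degrees(np.arctan2(-f[0],f[1])),len(P),P[:,2].mean(),(f[2:]+f[:2]*(al.min()+al.max())/2),al.max()-al.min())
pm=(W[...,2]>.300)&(W[...,2]<.33);pm[:, :185]=0;pm[:,215:]=0;pm[:170]=0;pm[205:]=0
print('post top',W[pm].mean(0),pm.sum())
for nm,b in(('searchA',(385,190,440,235)),('bare',(290,200,322,252)),('batt',(300,155,350,180))):
    m=np.zeros(d.shape,bool);m[b[1]:b[3],b[0]:b[2]]=1;m&=W[...,2]>.02
    Q=W[m];print(nm,Q.min(0).round(3),Q.max(0).round(3))
    if nm=='searchA':
        for lo in(.03,.08,.13):
            q=Q[(Q[:,2]>lo)&(Q[:,2]<lo+.05)];print(lo,len(q),q.min(0).round(3),q.max(0).round(3))
    if nm=='bare': q=Q[Q[:,0]<.44];print(cv2.minEnclosingCircle(q[:,:2].astype(np.float32)))
E
python3 m2.py
```

```text
[  8  10  22  23 392] ((18.67637062072754, 20.98424530029297), (21.187511444091797, 21.763675689697266), 143.91036987304688)
lamp lens [343.68367347 225.97193878] [ 0.44773303 -0.3693781   0.046     ]
[  5   7  30  32 540] ((21.926414489746094, 24.512929916381836), (26.165279388427734, 33.696250915527344), 38.844905853271484)
tested lens px [241.63148148 220.03888889] [ 0.46554335 -0.0069344   0.081     ]
rail [0.14515126 0.9894095  0.55286455 0.13330744] -8.346038 837 0.24735195836024954 [0.55270395 0.13221275] 0.37537626337175484
post top [0.55037514 0.11559389 0.31082892] 40
searchA [ 0.441 -0.636  0.02 ] [ 0.538 -0.546  0.173]
0.03 216 [ 0.441 -0.611  0.03 ] [ 0.538 -0.547  0.077]
0.08 97 [ 0.454 -0.636  0.092] [ 0.538 -0.558  0.13 ]
0.13 500 [ 0.453 -0.636  0.13 ] [ 0.538 -0.557  0.173]
bare [ 0.358 -0.28   0.02 ] [ 0.519 -0.201  0.042]
((0.40247300267219543, -0.23951995372772217), 0.044748321175575256)
batt [ 0.63  -0.362  0.021] [ 0.681 -0.253  0.046]
```

```bash
cat > m3.py <<'E'
from m2 import *
print('----')
br=p[...,0].astype(int)-p[...,2]
for r in (212,220,224,230): print(r,[(int(p[r,x,0]),int(p[r,x,2])) for x in range(218,258,2)])
c=p[195:245,135:265];cv2.imwrite('pics/crop3.png',cv2.resize(c,None,fx=6,fy=6,interpolation=cv2.INTER_CUBIC))
E
python3 m3.py | sed '1,/----/d'
```

```text
212 [(212, 202), (203, 192), (167, 158), (81, 75), (82, 77), (92, 87), (33, 30), (32, 31), (55, 52), (52, 49), (36, 33), (26, 24), (45, 41), (150, 141), (218, 207), (222, 212), (221, 210), (221, 210), (221, 211), (221, 209)]
220 [(120, 114), (121, 115), (99, 93), (92, 85), (208, 198), (225, 205), (224, 205), (226, 206), (226, 204), (227, 207), (227, 205), (226, 206), (226, 211), (226, 215), (139, 131), (58, 53), (171, 161), (217, 209), (218, 207), (207, 195)]
224 [(114, 106), (109, 103), (92, 86), (143, 134), (223, 209), (226, 205), (226, 205), (226, 206), (226, 206), (225, 205), (225, 205), (225, 204), (225, 205), (221, 208), (180, 170), (70, 65), (203, 192), (215, 204), (214, 204), (194, 182)]
230 [(61, 45), (60, 45), (62, 49), (69, 56), (95, 81), (168, 153), (215, 198), (225, 207), (225, 205), (226, 205), (225, 204), (221, 206), (217, 207), (213, 204), (200, 191), (196, 186), (193, 182), (189, 178), (187, 177), (157, 141)]
```

View pics/crop3.png

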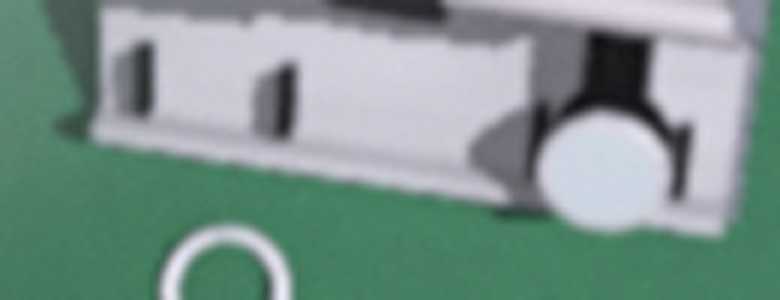

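Crop 3 (6x, offset (135,195)): the tested lens is at about (604,168). The left bay's head cheeks are the dark bars at (143,78) and (286,101). The matching cheeks of the right bay are at (541,140) and (681,161).

```bash
cat > m4.py <<'E'
from m2 import *
print('----')
m=((p[...,0].astype(int)-p[...,2]>=16)&(g>150)).astype(np.uint8);m[:,:218]=0;m[:,256:]=0;m[:205]=0;m[238:]=0
n,l,s,ce=cv2.connectedComponentsWithStats(m);i=1+np.argmax(s[1:,4]);print(s[i],ce[i])
f=lambda u,v,z:ray((u+.5)/6-.5+135,(v+.5)/6-.5+195,z)
L=ray(*ce[i],.081);print('tested lens',L,f(604,168,.081))
for u,v in((143,78),(286,101),(541,140),(681,161)):print('cheek',f(u,v,.065))
e=np.array([.9894,-.1451]);sy=np.array([.1451,.9894])
O=L[:2]+.091*e+.12*sy;print('stand origin from lens',O,'from rail',np.array([.55286,.13331])+.007*e)
print('rail offset stand x', (np.array([.55286,.13331])-O)@e,'post in stand',(W[pm].mean(0)[:2]-O)@e,(W[pm].mean(0)[:2]-O)@sy)
print('left lens target',O-.091*e+.12*sy)
# plate: left corners
for u,v in((93,138),(722,236)):
    P=f(u,v,.035)[:2];print('ledge corner',(P-O)@e,(P-O)@sy)
# lamp handle axis
mm=np.zeros(d.shape,bool);mm[185:215,325:362]=1;q=mm&(p.max(-1)<60)&(W[...,2]>.025)
v,u=np.nonzero(q);P=np.array([ray(a,b,.034)[:2] for a,b in zip(u,v)]);print('handle',len(P),P.mean(0),cv2.minAreaRect((P*1000).astype(np.float32)));A=np.array([.44773,-.36938])-P.mean(0);print('lamp yaw',np.degrees(np.arctan2(A[1],A[0])))
E
python3 m4.py | sed '1,/----/d'
```

```text
[226 217  19  16 217] [234.69585253 224.18894009]
tested lens [0.45095461 0.01707909 0.081     ] [0.45654656 0.01521273 0.081     ]
cheek [0.50821356 0.2905835  0.065     ]
cheek [0.49514698 0.20492812 0.065     ]
cheek [0.4731614  0.05356246 0.065     ]
cheek [ 0.46137657 -0.02895582  0.065     ]
stand origin from lens [0.55840201 0.12260299] from rail [0.5597858 0.1322943]
rail offset stand x -0.0070368541384312365 post in stand -0.006924769174517397 -0.00809950174322499
left lens target [0.48577861 0.25453509]
ledge corner -0.11374285178734564 0.19109989320029794
ledge corner -0.11384128356972092 -0.1941208952313053
handle 206 [ 0.53044462 -0.38597571] ((529.2230834960938, -385.8609619140625), (33.497459411621094, 84.7353286743164), 77.09159088134766)
lamp yaw 168.65491505760272
```

```bash
cat > plan.py <<'E'
import numpy as np,sys,json
from cell import env
def plan(wps,step=235,start=None):
    o=env.get_obs();cur=np.array(o['tool_pos'])*1000;psi=o['tool_rot'][2]
    if start: cur=np.array(start[:3])*1000;psi=start[3]
    print('at',cur.round(1),round(psi,2))
    for x,y,z,a in wps:
        t=np.array([x,y,z])*1000;n=max(1,int(np.ceil(np.linalg.norm(t-cur)/step)));s=cur.copy()
        for k in range(n):
            nx=s+(t-s)*(k+1)/n;r=np.radians(psi);dd=nx-cur;da=((a-psi+180)%360-180) if k==0 else 0
            print([round(dd[0]*np.cos(r)+dd[1]*np.sin(r)),round(dd[0]*np.sin(r)-dd[1]*np.cos(r)),round(-dd[2])],round(np.radians(-da),3))
            cur=nx
            psi=psi+da
        print(' ->',t)
if __name__=='__main__': plan(json.loads(sys.argv[1]))
E
python3 plan.py '[[0.33,0.45,0.37,168.65],[0.46,0.1,0.37,168.65],[0.448,-0.369,0.16,168.65]]'
```

```text
at [181.9 623.5 229.6] 163.74
[-95, -63, -70] -0.086
[-90, -70, -70] 0.0
 -> [330. 450. 370.]
[-98, -159, 0] -0.0
[-98, -159, 0] 0.0
 -> [460. 100. 370.]
[-27, -154, 70] -0.0
[-27, -154, 70] 0.0
[-27, -154, 70] 0.0
 -> [ 448. -369.  160.]
```

Emit:
arm_command(
  series=[
    [[-24, -16, -30], -0.04],
    [[-48, -32, -60], -0.086],
    [[-71, -47, -70], -0.086],
    [[-95, -63, -70], -0.086],
    [[-95, -63, -70], -0.086],
  ],
  grip=-1,
  grip_force=50,
)

```text
time_s: 0.6
tool_pos: [0.2602, 0.5336, 0.3013]
tool_rot: [-180.0, 0.2, 168.3]
force: [0.3, -0.1, 0.0]
grip_width: 0.0865
grasp_force: 0.0
```

Emit:
arm_command(
  series=[
    [[-30, -25, -25], 0],
    [[-60, -47, -47], 0],
    [[-90, -70, -70], 0],
    [[-90, -70, -70], 0],
    [[-90, -70, -70], 0],
  ],
)

```text
time_s: 1.1
tool_pos: [0.3303, 0.4506, 0.3708]
tool_rot: [179.9, -0.0, 168.6]
force: [0.1, 1.6, -0.6]
grip_width: 0.0872
grasp_force: 0.0
```

Emit:
arm_command(
  series=[
    [[-25, -40, 0], 0],
    [[-50, -80, 0], 0],
    [[-75, -120, 0], 0],
    [[-98, -159, 0], 0],
    [[-98, -159, 0], 0],
  ],
)

```text
time_s: 1.6
tool_pos: [0.3968, 0.2703, 0.37]
tool_rot: [-179.9, 0.0, 168.2]
force: [-0.6, 0.6, 1.2]
grip_width: 0.0871
grasp_force: 0.0
```

Emit:
arm_command(
  series=[
    [[-25, -40, 0], 0],
    [[-50, -80, 0], 0],
    [[-75, -120, 0], 0],
    [[-98, -159, 0], 0],
    [[-98, -159, 0], 0],
  ],
)

```text
time_s: 2.1
tool_pos: [0.461, 0.0952, 0.3699]
tool_rot: [-179.9, 0.0, 168.2]
force: [-0.1, 0.7, 0.2]
grip_width: 0.0873
grasp_force: 0.0
```

```bash
python3 plan.py '[[0.448,-0.369,0.16,168.65]]'
```

```text
at [461.   95.2 369.9] 168.19
[-27, -152, 70] -0.008
[-26, -153, 70] 0.0
[-26, -153, 70] 0.0
 -> [ 448. -369.  160.]
```

Emit:
arm_command(
  series=[
    [[-7, -40, 5], 0],
    [[-14, -80, 10], 0],
    [[-20, -120, 15], 0],
    [[-27, -152, 20], 0],
    [[-27, -152, 20], 0],
  ],
)

```text
time_s: 2.6
tool_pos: [0.4558, -0.0569, 0.3495]
tool_rot: [-179.9, -0.1, 168.4]
force: [-0.6, -0.8, 1.0]
grip_width: 0.0871
grasp_force: 0.0
```

Emit:
arm_command(
  series=[
    [[-7, -40, 10], 0],
    [[-14, -80, 20], 0],
    [[-20, -120, 30], 0],
    [[-26, -153, 40], 0],
    [[-26, -153, 40], 0],
  ],
)

```text
time_s: 3.1
tool_pos: [0.4509, -0.2114, 0.3089]
tool_rot: [-179.9, -0.2, 168.4]
force: [-0.8, 0.9, 0.6]
grip_width: 0.0871
grasp_force: 0.0
```

Emit:
arm_command(
  series=[
    [[-7, -40, 20], 0],
    [[-14, -80, 50], 0],
    [[-20, -120, 80], 0],
    [[-26, -153, 110], 0],
    [[-26, -153, 150], 0],
  ],
)

```text
time_s: 3.6
tool_pos: [0.448, -0.3671, 0.1592]
tool_rot: [-179.8, 0.0, 168.5]
force: [-0.0, -0.0, -0.5]
grip_width: 0.0872
grasp_force: 0.0
```

```bash
python3 - <<'E'
from h import *
p,d=grab('top','top2')
W=cloud('top',d)
s,_=grab('scene','scene2')
a=cv2.resize(p[170:270,290:400],None,fx=3.6,fy=3.6,interpolation=cv2.INTER_CUBIC);b=cv2.resize(s[110:230,130:250],None,fx=3,fy=3)
cv2.imwrite('pics/c4.png',np.hstack([a,b]))
E
python3 plan.py '[[0.448,-0.369,0.1,168.65],[0.448,-0.369,0.030,168.65]]'
```

```text
at [ 445.9 -359.7  154.4] 168.74
[-4, -9, 54] 0.002
 -> [ 448. -369.  100.]
[0, 0, 70] -0.0
 -> [ 448. -369.   30.]
```

View pics/c4.png

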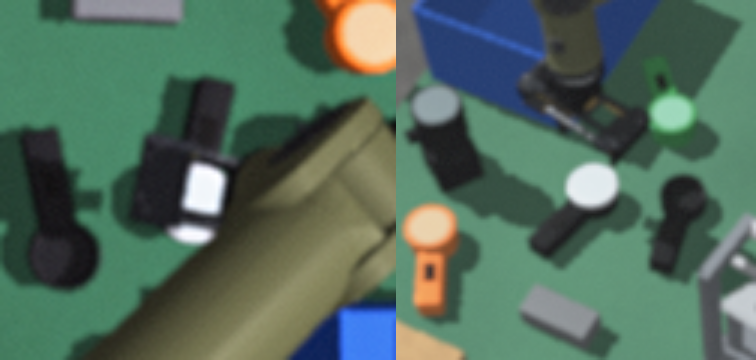

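Emit:
arm_command(
  series=[
    [[0, 0, 10], 0],
    [[0, 0, 20], 0],
    [[0, 0, 20], 0],
    [[0, 0, 20], 0],
    [[0, 0, 20], 0],
  ],
)

```text
time_s: 4.2
tool_pos: [0.448, -0.3643, 0.1416]
tool_rot: [180.0, 0.1, 168.7]
force: [0.2, 0.1, -0.0]
grip_width: 0.0869
grasp_force: 0.0
```

```bash
python3 plan.py '[[0.448,-0.369,0.034,168.65]]'
```

```text
at [ 448.  -364.3  141.6] 168.7
[-1, -5, 108] 0.001
 -> [ 448. -369.   34.]
```

Emit:
arm_command(
  series=[
    [[-1, -5, 20], 0],
    [[-1, -5, 40], 0],
    [[-1, -5, 60], 0],
    [[-1, -5, 60], 0],
    [[-1, -5, 60], 0],
  ],
)

```text
time_s: 4.7
tool_pos: [0.4475, -0.3697, 0.0813]
tool_rot: [-180.0, 0.0, 168.7]
force: [-0.7, -0.6, 0.8]
grip_width: 0.087
grasp_force: 0.0
```

```bash
python3 plan.py '[[0.448,-0.369,0.030,168.65]]'
```

```text
at [ 447.5 -369.7   81.3] 168.66
[0, 1, 51] 0.0
 -> [ 448. -369.   30.]
```

Emit:
arm_command(
  series=[
    [[0, 1, 12], 0],
    [[0, 1, 25], 0],
    [[0, 1, 38], 0],
    [[0, 1, 50], 0],
    [[0, 1, 50], 0],
  ],
)

```text
time_s: 5.2
tool_pos: [0.4461, -0.3674, 0.0283]
tool_rot: [179.9, -0.2, 168.7]
force: [-0.3, 0.4, 0.3]
grip_width: 0.0869
grasp_force: 0.0
```

Emit:
arm_command(
  series=[
    [[0, 0, 0], 0],
    [[0, 0, 0], 0],
    [[0, 0, 0], 0],
    [[0, 0, 0], 0],
    [[0, 0, 0], 0],
  ],
  grip=1,
  grip_force=55,
)

```text
time_s: 5.7
tool_pos: [0.4477, -0.3688, 0.031]
tool_rot: [-180.0, 0.1, 168.7]
force: [-0.8, 0.0, 0.7]
grip_width: 0.0753
grasp_force: 55.0
```

Emit:
arm_command(
  series=[
    [[0, 0, -5], 0],
    [[0, 0, -15], 0],
    [[0, 0, -30], 0],
    [[0, 0, -45], 0],
    [[0, 0, -60], 0],
  ],
)

```text
time_s: 6.2
tool_pos: [0.4476, -0.3686, 0.0923]
tool_rot: [-180.0, 0.1, 168.7]
force: [-0.2, 0.0, -3.8]
grip_width: 0.0756
grasp_force: 55.0
```

Run:
```python
from h import *
s,_=grab('scene','scene3')
cv2.imwrite('pics/c5.png',cv2.resize(s[110:230,130:250],None,fx=4.5,fy=4.5,interpolation=cv2.INTER_CUBIC))
o=env.get_obs();print(o['tool_pos'],o['tool_rot'],o['grip_width'],o['grasp_force'],o['force'])
```

```text
[ 0.44886171 -0.36983348  0.09477957] [-179.93403187    0.2712832   168.65250104] 0.07554620272174527 55.00004969537258 [ 0.86133609 -1.46952886 -1.96999273]
```

View pics/c5.png

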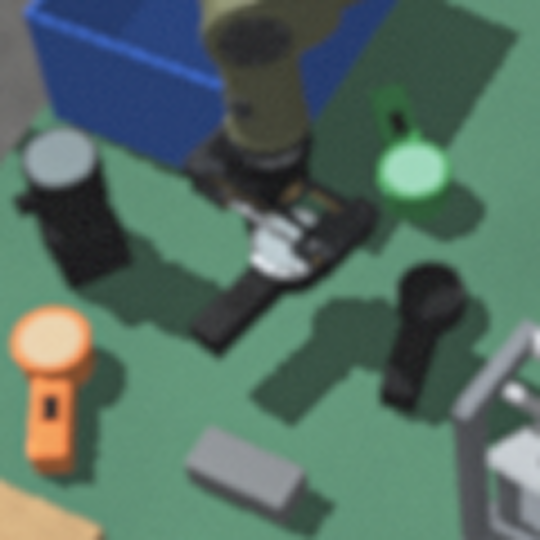

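```bash
python3 plan.py '[[0.448,-0.369,0.28,168.65],[0.47,-0.19,0.41,168.65],[0.46,0.05,0.41,171.65],[0.405,0.266,0.40,171.65]]'
python3 - <<'E'
from h import *
z=np.load('pics/scene3.npz');W=cloud('scene',z['d']);p=z['p']
m=(W[...,2]>.06)&(W[...,0]>.50)&(W[...,0]<.60)&(W[...,1]<-.34)&(W[...,1]>-.44)&(p.max(-1)<80)
P=W[m];print(len(P));A=np.c_[P[:,0],np.ones(len(P))]
for lo in np.arange(.5,.6,.015):
    q=P[(P[:,0]>lo)&(P[:,0]<lo+.015)]
    if len(q):print(lo,len(q),np.percentile(q[:,2],90),q[:,1].mean())
E
```

```text
at [ 448.9 -369.8   94.8] 168.65
[1, 1, -185] 0.0
 -> [ 448. -369.  280.]
[14, 180, -130] -0.0
 -> [ 470. -190.  410.]
[29, 117, 0] -0.052
[22, 118, 0] 0.0
 -> [460.  50. 410.]
[86, 206, 10] -0.0
 -> [405. 266. 400.]
205
0.5 59 0.4635638624336959 -0.36866558612226696
0.515 34 0.10096174688704533 -0.377969400745005
0.53 30 0.09678771991495153 -0.38214436539167623
0.545 34 0.09615912358672025 -0.3837289570017421
0.56 36 0.09490951539164161 -0.38997410909286234
0.5750000000000001 12 0.093954253246284 -0.38914205691484494
```

Emit:
arm_command(
  series=[
    [[0, 0, -35], 0],
    [[0, 0, -75], 0],
    [[0, 0, -115], 0],
    [[0, 0, -155], 0],
    [[0, 0, -185], 0],
  ],
)

```text
time_s: 6.75
tool_pos: [0.4475, -0.3691, 0.2788]
tool_rot: [-180.0, 0.2, 168.6]
force: [-0.6, -0.8, -3.7]
grip_width: 0.0757
grasp_force: 55.0
```

Emit:
arm_command(
  series=[
    [[3, 28, -30], 0],
    [[6, 63, -60], 0],
    [[9, 98, -90], 0],
    [[12, 133, -120], 0],
    [[14, 165, -130], 0],
  ],
)

```text
time_s: 7.25
tool_pos: [0.4666, -0.2033, 0.4092]
tool_rot: [179.9, 0.3, 168.6]
force: [0.7, 0.3, -4.3]
grip_width: 0.0753
grasp_force: 55.0
```

Emit:
arm_command(
  series=[
    [[6, 30, 0], -0.01],
    [[12, 60, 0], -0.02],
    [[18, 90, 0], -0.03],
    [[24, 117, 0], -0.04],
    [[29, 132, 0], -0.052],
  ],
)

```text
time_s: 7.75
tool_pos: [0.4633, -0.0664, 0.4057]
tool_rot: [179.9, -0.0, 171.8]
force: [0.0, 0.2, -5.1]
grip_width: 0.0754
grasp_force: 55.0
```

Emit:
arm_command(
  series=[
    [[5, 28, 0], 0],
    [[10, 55, 0], 0],
    [[15, 85, 0], 0],
    [[20, 110, 0], 0],
    [[22, 118, 0], 0],
  ],
)

```text
time_s: 8.25
tool_pos: [0.4586, 0.0536, 0.4054]
tool_rot: [180.0, -0.0, 171.9]
force: [1.1, -0.1, -4.5]
grip_width: 0.0757
grasp_force: 55.0
```

```bash
python3 plan.py '[[0.405,0.266,0.40,171.65]]'
```

```text
at [458.6  53.6 405.4] 171.85
[83, 203, 5] 0.004
 -> [405. 266. 400.]
```

Emit:
arm_command(
  series=[
    [[18, 44, 0], 0],
    [[36, 90, 0], 0],
    [[54, 135, 0], 0],
    [[72, 175, 0], 0],
    [[83, 203, 5], 0.004],
  ],
)

```text
time_s: 8.75
tool_pos: [0.4056, 0.2663, 0.4011]
tool_rot: [179.9, 0.0, 171.5]
force: [-0.3, -0.2, -3.0]
grip_width: 0.0757
grasp_force: 55.0
```

Emit:
arm_command(
  series=[
    [[0, 0, 20], 0],
    [[0, 0, 60], 0],
    [[0, 0, 100], 0],
    [[0, 0, 120], 0],
    [[0, 0, 120], 0],
  ],
)

```text
time_s: 9.25
tool_pos: [0.4054, 0.2615, 0.2774]
tool_rot: [-179.7, -0.2, 171.3]
force: [-0.6, -0.9, -3.2]
grip_width: 0.0754
grasp_force: 55.0
```

```bash
python3 - <<'E'
from h import *
s,_=grab('scene','scene4');t,_=grab('top','top4')
a=cv2.resize(s[150:290,210:350],None,fx=2.8,fy=2.8,interpolation=cv2.INTER_CUBIC);b=cv2.resize(t[130:270,120:260],None,fx=2.8,fy=2.8,interpolation=cv2.INTER_CUBIC)
cv2.imwrite('pics/c6.png',np.hstack([a,b]))
E
python3 plan.py '[[0.405,0.266,0.18,171.65],[0.488,0.2535,0.18,171.65]]'
```

```text
at [407.2 263.4 281.5] 171.33
[3, 2, 102] -0.006
 -> [405. 266. 180.]
[-84, 0, 0] -0.0
 -> [488.  253.5 180. ]
```

View pics/c6.png

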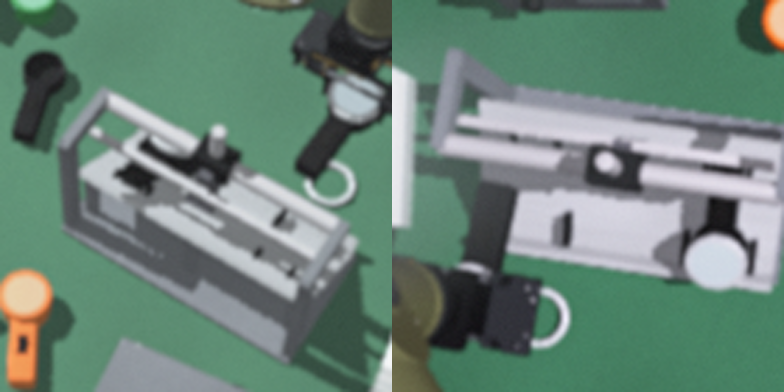

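Emit:
arm_command(
  series=[
    [[3, 2, 25], -0.006],
    [[3, 2, 50], -0.006],
    [[3, 2, 80], -0.006],
    [[3, 2, 105], -0.006],
    [[3, 2, 105], -0.006],
  ],
)

```text
time_s: 9.85
tool_pos: [0.403, 0.2655, 0.1743]
tool_rot: [-179.8, -0.1, 171.7]
force: [-0.7, -0.4, -3.8]
grip_width: 0.0757
grasp_force: 55.0
```

Emit:
arm_command(
  series=[
    [[-15, 0, 0], 0],
    [[-35, 0, 0], 0],
    [[-55, 0, 0], 0],
    [[-75, 0, 0], 0],
    [[-75, 0, 0], 0],
  ],
)

```text
time_s: 10.35
tool_pos: [0.4834, 0.2549, 0.1788]
tool_rot: [179.9, 0.4, 171.6]
force: [-0.5, -0.3, -3.3]
grip_width: 0.0754
grasp_force: 55.0
```

```bash
python3 - <<'E'
from h import *
s,d1=grab('scene','scene5');t,d2=grab('top','top5')
a=cv2.resize(s[170:280,230:350],None,fx=3.3,fy=3.3,interpolation=cv2.INTER_CUBIC);b=cv2.resize(t[150:260,130:250],None,fx=3.3,fy=3.3,interpolation=cv2.INTER_CUBIC)
cv2.imwrite('pics/c7.png',np.hstack([a,b]))
E
python3 plan.py '[[0.489,0.2535,0.18,171.65]]'
```

```text
at [479.9 256.  177.7] 171.69
[-9, -1, -2] 0.001
 -> [489.  253.5 180. ]
```

View pics/c7.png

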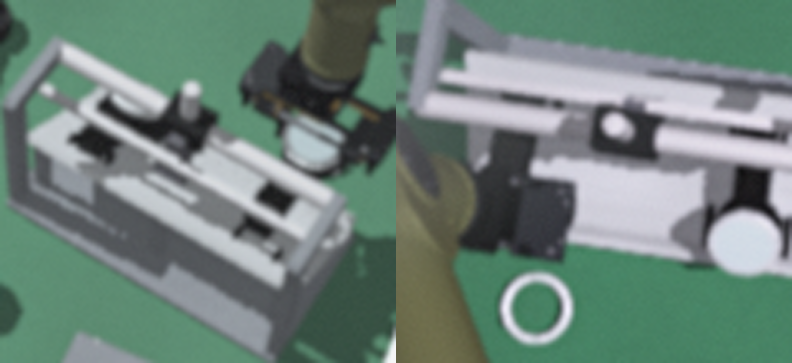

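Emit:
arm_command(
  series=[
    [[-6, 0, 0], 0],
    [[-12, 0, 0], 0],
    [[-12, 0, 0], 0],
    [[-12, 0, 0], 0],
    [[-12, 0, 0], 0],
  ],
)

```text
time_s: 10.95
tool_pos: [0.4895, 0.2542, 0.1755]
tool_rot: [-180.0, -0.0, 171.8]
force: [0.8, -0.4, -3.9]
grip_width: 0.0755
grasp_force: 55.0
```

```bash
cat > avg.py <<'E'
from h import *
def avg(n=12):
    P=[]
    for i in range(n): viewer.read_camera('top');o=env.get_obs();P.append(np.r_[o['tool_pos']*1000,o['tool_rot'][2],o['force']])
    P=np.array(P);print(P.mean(0).round(2),P.std(0).round(2));return P.mean(0)
E
python3 -c "
from avg import *;from plan import plan
a=avg();plan([(.492,.2525,.15,171.65)],start=[a[0]/1e3,a[1]/1e3,a[2]/1e3,a[3]])"
```

```text
[ 4.8969e+02  2.5411e+02  1.7557e+02  1.7177e+02 -4.0000e-02 -4.0000e-02
 -3.3700e+00] [0.1  0.04 0.03 0.01 0.39 0.34 0.35]
at [489.7 254.1 175.6] 171.77
[-3, -1, 26] 0.002
 -> [492.  252.5 150. ]
```

Emit:
arm_command(
  series=[
    [[-3, -1, 6], 0.002],
    [[-3, -1, 14], 0.002],
    [[-3, -1, 22], 0.002],
    [[-3, -1, 30], 0.002],
    [[-3, -1, 36], 0.002],
  ],
  grip_force=40,
)

```text
time_s: 12.05
tool_pos: [0.489, 0.2532, 0.138]
tool_rot: [-179.9, -0.4, 171.7]
force: [-10.4, -0.2, 2.4]
grip_width: 0.0762
grasp_force: 40.0
```

Emit:
arm_command(
  series=[
    [[0, 0, 5], 0],
    [[0, 0, 10], 0],
    [[0, 0, 15], 0],
    [[0, 0, 20], 0],
    [[0, 0, 25], 0],
  ],
)

```text
time_s: 12.55
tool_pos: [0.4893, 0.2536, 0.1131]
tool_rot: [-179.9, -0.3, 171.8]
force: [-7.4, 0.9, 0.1]
grip_width: 0.0763
grasp_force: 40.0
```

```bash
python3 -c "
from avg import *
avg(6)"
```

```text
[489.37 253.55 112.96 171.76  -7.3    1.47  -0.57] [0.03 0.06 0.32 0.01 0.71 0.63 0.54]
```

Emit:
arm_command(
  series=[
    [[0, 0, 5], 0],
    [[0, 0, 10], 0],
    [[0, 0, 15], 0],
    [[0, 0, 20], 0],
    [[0, 0, 25], 0],
  ],
)

```text
time_s: 13.35
tool_pos: [0.4919, 0.2532, 0.0889]
tool_rot: [180.0, -0.1, 171.7]
force: [-3.5, 1.0, -0.4]
grip_width: 0.0757
grasp_force: 40.0
```

Run:
```python
from h import *
s,d1=grab('scene','scene6');t,d2=grab('top','top6')
a=cv2.resize(s[170:280,230:350],None,fx=3.3,fy=3.3,interpolation=cv2.INTER_CUBIC);b=cv2.resize(t[150:260,130:250],None,fx=3.3,fy=3.3,interpolation=cv2.INTER_CUBIC)
cv2.imwrite('pics/c8.png',np.hstack([a,b]));print(env.get_obs()['force'],env.get_obs()['tool_pos'])
```

```text
[-5.67287554  1.83966127 -0.27157121] [0.49197906 0.25290906 0.0887038 ]
```

View pics/c8.png

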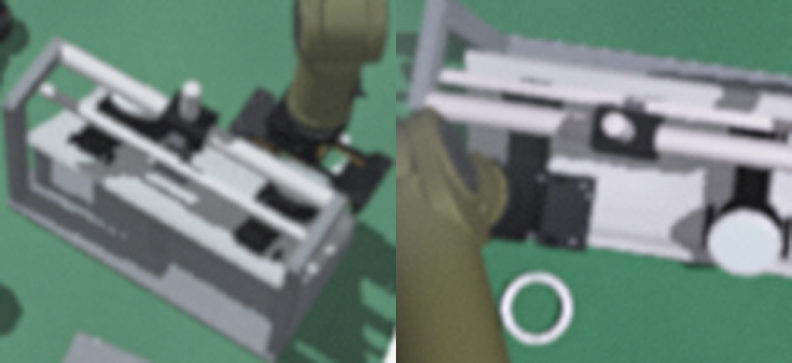

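Emit:
arm_command(
  series=[
    [[0, 0, 3], 0],
    [[0, 0, 6], 0],
    [[0, 0, 9], 0],
    [[0, 0, 12], 0],
    [[0, 0, 14], 0],
  ],
)

```text
time_s: 13.95
tool_pos: [0.4941, 0.2523, 0.0759]
tool_rot: [180.0, 0.2, 171.6]
force: [0.1, 0.8, -0.9]
grip_width: 0.0759
grasp_force: 40.0
```

Emit:
arm_command(
  series=[
    [[0, 0, 2], 0],
    [[0, 0, 4], 0],
    [[0, 0, 6], 0],
    [[0, 0, 7], 0],
    [[0, 0, 7], 0],
  ],
)

```text
time_s: 14.45
tool_pos: [0.4926, 0.2525, 0.0684]
tool_rot: [-180.0, -0.0, 171.6]
force: [-0.3, 0.3, -0.5]
grip_width: 0.0761
grasp_force: 40.0
```

```bash
python3 -c "
from avg import *
avg(4);print(env.get_obs()['wrist_torque'])"
```

```text
[ 4.9255e+02  2.5253e+02  6.8540e+01  1.7164e+02 -4.2000e-01 -8.0000e-02
 -1.3000e-01] [0.02 0.02 0.04 0.   0.44 0.26 0.45]
[-0.05891834 -0.11095149 -0.03976538]
```

Emit:
arm_command(
  series=[
    [[0, 0, 1], 0],
    [[0, 0, 2], 0],
    [[0, 0, 2], 0],
    [[0, 0, 2], 0],
    [[0, 0, 2], 0],
  ],
)

```text
time_s: 15.15
tool_pos: [0.4928, 0.2526, 0.0677]
tool_rot: [180.0, 0.0, 171.6]
force: [-2.2, -1.8, 8.3]
grip_width: 0.076
grasp_force: 40.0
```

Emit:
arm_command(
  series=[
    [[0, 0, 0], 0],
    [[0, 0, 0], 0],
    [[0, 0, 0], 0],
    [[0, 0, 0], 0],
    [[0, 0, 0], 0],
  ],
  grip=-1,
)

```text
time_s: 15.65
tool_pos: [0.4925, 0.2527, 0.0664]
tool_rot: [-180.0, -0.0, 171.7]
force: [-0.2, -0.5, -0.5]
grip_width: 0.0869
grasp_force: 0.0
```

Emit:
arm_command(
  series=[
    [[2, 0, -10], 0],
    [[4, 0, -25], 0],
    [[10, 0, -50], 0],
    [[15, 0, -90], 0],
    [[15, 0, -130], 0],
  ],
)

```text
time_s: 16.15
tool_pos: [0.4769, 0.2549, 0.199]
tool_rot: [180.0, -0.0, 171.7]
force: [1.6, 0.8, 0.2]
grip_width: 0.087
grasp_force: 0.0
```

Emit:
arm_command(
  series=[
    [[10, 0, -40], 0],
    [[20, 0, -80], 0],
    [[20, 0, -120], 0],
    [[20, 0, -160], 0],
    [[20, 0, -190], 0],
  ],
)

```text
time_s: 16.65
tool_pos: [0.4579, 0.2575, 0.3912]
tool_rot: [179.8, 0.2, 171.6]
force: [1.0, 0.4, 0.2]
grip_width: 0.0869
grasp_force: 0.0
```

Run:
```python
from h import *
s,d1=grab('scene','scene7');t,d2=grab('top','top7')
a=cv2.resize(s[170:280,230:350],None,fx=3.3,fy=3.3,interpolation=cv2.INTER_CUBIC);b=cv2.resize(t[150:260,130:250],None,fx=3.3,fy=3.3,interpolation=cv2.INTER_CUBIC)
cv2.imwrite('pics/c9.png',np.hstack([a,b]));print(env.get_obs()['force'],env.get_obs()['tool_pos'])
```

```text
[0.71979615 0.0905181  0.80138592] [0.45924855 0.25811486 0.39313187]
```

View pics/c9.png

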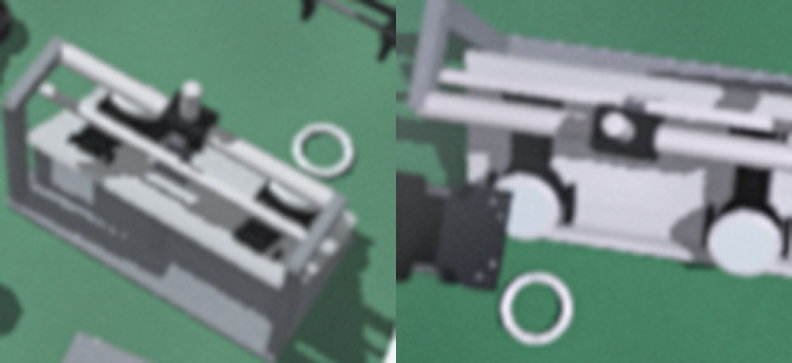

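The lamp lies in the left bay (lens at (530,207) in the right half), in the same attitude as the tested lamp at (745,242). Next is the carriage post.

```bash
python3 -c "
from avg import *;from plan import plan
a=avg(2);plan([(.551,.1155,.38,171.65),(.551,.1155,.286,171.65)],start=[a[0]/1e3,a[1]/1e3,a[2]/1e3,a[3]])"
```

```text
[ 4.5833e+02  2.5768e+02  3.8919e+02  1.7163e+02 -2.6000e-01 -2.5000e-01
 -4.0000e-02] [0.31 0.1  1.06 0.01 0.1  0.38 0.19]
at [458.3 257.7 389.2] 171.63
[-112, -127, 9] -0.0
 -> [551.  115.5 380. ]
[0, 0, 94] -0.0
 -> [551.  115.5 286. ]
```

Emit:
arm_command(
  series=[
    [[-30, -35, 0], 0],
    [[-60, -68, 0], 0],
    [[-90, -100, 0], 0],
    [[-112, -127, 5], 0],
    [[-112, -127, 9], 0],
  ],
)

```text
time_s: 17.35
tool_pos: [0.5516, 0.1089, 0.3762]
tool_rot: [-179.8, -0.0, 171.1]
force: [-0.4, 0.8, 0.6]
grip_width: 0.0874
grasp_force: 0.0
```

Run:
```python
from m4 import *
print('====')
t,d=grab('top','top8');W=cloud('top',d)
def pl(x0,y0,x1,y1):
    m=np.zeros(d.shape,bool);m[y0:y1,x0:x1]=1;m&=(t.min(-1)>170)&(t[...,0].astype(int)-t[...,2]>=15);P=W[m]
    A=np.c_[P[:,:2],np.ones(len(P))];k=np.linalg.lstsq(A,P[:,2],rcond=None)[0];u,v=P[:,:2].mean(0)
    print(len(P),P.mean(0).round(4),'slope deg',np.degrees(np.arctan(np.hypot(*k[:2]))))
pl(154,200,182,224);pl(220,210,252,236)
from avg import avg;avg(2)
```

```text
[  8  10  22  23 392] ((18.67637062072754, 20.98424530029297), (21.187511444091797, 21.763675689697266), 143.91036987304688)
lamp lens [343.68367347 225.97193878] [ 0.44773303 -0.3693781   0.046     ]
[  5   7  30  32 540] ((21.926414489746094, 24.512929916381836), (26.165279388427734, 33.696250915527344), 38.844905853271484)
tested lens px [241.63148148 220.03888889] [ 0.46554335 -0.0069344   0.081     ]
rail [0.14515126 0.9894095  0.55286455 0.13330744] -8.346038 837 0.24735195836024954 [0.55270395 0.13221275] 0.37537626337175484
post top [0.55037514 0.11559389 0.31082892] 40
searchA [ 0.441 -0.636  0.02 ] [ 0.538 -0.546  0.173]
0.03 216 [ 0.441 -0.611  0.03 ] [ 0.538 -0.547  0.077]
0.08 97 [ 0.454 -0.636  0.092] [ 0.538 -0.558  0.13 ]
0.13 500 [ 0.453 -0.636  0.13 ] [ 0.538 -0.557  0.173]
bare [ 0.358 -0.28   0.02 ] [ 0.519 -0.201  0.042]
((0.40247300267219543, -0.23951995372772217), 0.044748321175575256)
batt [ 0.63  -0.362  0.021] [ 0.681 -0.253  0.046]
----
[226 217  19  16 217] [234.69585253 224.18894009]
tested lens [0.45095461 0.01707909 0.081     ] [0.45654656 0.01521273 0.
[... 358 characters left out ...]
ft lens target [0.48577861 0.25453509]
ledge corner -0.11374285178734564 0.19109989320029794
ledge corner -0.11384128356972092 -0.1941208952313053
handle 206 [ 0.53044462 -0.38597571] ((529.2230834960938, -385.8609619140625), (33.497459411621094, 84.7353286743164), 77.09159088134766)
lamp yaw 168.65491505760272
====
0 [nan nan nan] slope deg 0.0
 ** On entry to DLASCL parameter number  4 had an illegal value
 ** On entry to DLASCL parameter number  4 had an illegal value<stdin>:6: RuntimeWarning: Mean of empty slice.
  ret = um.true_divide(
<stdin>:7: RuntimeWarning: Mean of empty slice.
Traceback (most recent call last):
numpy.linalg.LinAlgError: SVD did not converge in Linear Least Squares
```

Run:
```python
from h import *
z=np.load('pics/top7.npz');t,d=z['p'],z['d'];W=cloud('top',d)
for x0,y0,x1,y1 in((166,203,184,224),(224,210,248,236)):
    m=np.zeros(d.shape,bool);m[y0:y1,x0:x1]=1;m&=(t[...,0].astype(int)-t[...,2]>=15)&(t.min(-1)>120)&(W[...,2]<.13)&(W[...,2]>.05);P=W[m]
    k=np.linalg.lstsq(np.c_[P[:,:2],np.ones(len(P))],P[:,2],rcond=None)[0]
    print(len(P),P.min(0).round(3),P.max(0).round(3),P.mean(0).round(4),k.round(3),'slope',np.degrees(np.arctan(np.hypot(*k[:2]))))
from plan import plan
from avg import avg
a=avg(3);plan([(.551,.1155,.286,171.65)],start=[a[0]/1e3,a[1]/1e3,a[2]/1e3,a[3]])
```

```text
150 [0.457 0.221 0.059] [0.515 0.262 0.105] [0.4847 0.2434 0.0822] [ 0.667 -0.138 -0.208] slope 34.26600445519448
231 [ 0.42  -0.015  0.058] [0.475 0.048 0.101] [0.4493 0.0176 0.08  ] [ 0.69  -0.108 -0.228] slope 34.94935939065608
[ 5.4951e+02  1.1614e+02  3.7627e+02  1.7165e+02 -1.8000e-01  3.8000e-01
 -3.7000e-01] [0.08 0.95 0.4  0.1  0.06 0.28 0.43]
at [549.5 116.1 376.3] 171.65
[-2, 0, 90] -0.0
 -> [551.  115.5 286. ]
```

The loaded lens plane slopes 34.3° at the expected height (0.080 m), so the lamp is seated. Now I'll take the post.

Emit:
arm_command(
  series=[
    [[-2, 0, 20], 0],
    [[-2, 0, 40], 0],
    [[-2, 0, 65], 0],
    [[-2, 0, 90], 0],
    [[-2, 0, 90], 0],
  ],
)

```text
time_s: 18.05
tool_pos: [0.5497, 0.117, 0.2842]
tool_rot: [-179.9, -0.3, 171.8]
force: [-0.0, 0.0, 0.7]
grip_width: 0.087
grasp_force: 0.0
```

Emit:
arm_command(
  series=[
    [[0, 0, 0], 0],
    [[0, 0, 0], 0],
    [[0, 0, 0], 0],
    [[0, 0, 0], 0],
    [[0, 0, 0], 0],
  ],
  grip=1,
  grip_force=15,
)

```text
time_s: 18.55
tool_pos: [0.5526, 0.1155, 0.2882]
tool_rot: [180.0, 0.0, 171.6]
force: [-0.6, 0.1, -0.0]
grip_width: 0.0547
grasp_force: 0.0
```

Emit:
arm_command(
  series=[
    [[0, 0, 0], 0],
    [[0, 0, 0], 0],
    [[0, 0, 0], 0],
    [[0, 0, 0], 0],
    [[0, 0, 0], 0],
  ],
)

```text
time_s: 19.05
tool_pos: [0.5524, 0.1158, 0.2875]
tool_rot: [180.0, 0.0, 171.7]
force: [-0.1, 1.2, -0.5]
grip_width: 0.0196
grasp_force: 15.0
```

```bash
python3 -c "
from avg import *
avg(3)"
```

```text
[ 5.5237e+02  1.1581e+02  2.8754e+02  1.7166e+02  6.4000e-01  8.5000e-01
 -2.5000e-01] [0.01 0.01 0.01 0.   0.4  0.55 0.12]
```

Emit:
arm_command(
  series=[
    [[0, 15, 0], 0],
    [[0, 35, 0], 0],
    [[0, 55, 0], 0],
    [[0, 75, 0], 0],
    [[0, 95, 0], 0],
  ],
)

```text
time_s: 19.7
tool_pos: [0.5663, 0.212, 0.2876]
tool_rot: [180.0, 0.0, 171.7]
force: [-0.3, -1.8, 0.7]
grip_width: 0.0193
grasp_force: 15.0
```

Emit:
arm_command(
  series=[
    [[0, 5, 0], 0],
    [[0, 11, 0], 0],
    [[0, 18, 0], 0],
    [[0, 25, 0], 0],
    [[0, 31, 0], 0],
  ],
)

```text
time_s: 20.2
tool_pos: [0.5701, 0.2383, 0.2875]
tool_rot: [-179.9, -0.1, 171.5]
force: [-1.9, -2.2, 1.0]
grip_width: 0.0196
grasp_force: 15.0
```

```bash
python3 -c "
from avg import *
avg(3)"
```

```text
[ 5.7060e+02  2.4151e+02  2.8758e+02  1.7168e+02 -4.7000e-01  2.8700e+00
  8.0000e-02] [0.07 0.46 0.01 0.04 1.1  0.19 0.48]
```

Emit:
arm_command(
  series=[
    [[0, 1, 0], 0],
    [[0, 2, 0], 0],
    [[0, 3, 0], 0],
    [[0, 4, 0], 0],
    [[0, 4, 0], 0],
  ],
)

```text
time_s: 20.85
tool_pos: [0.5707, 0.2422, 0.2875]
tool_rot: [-179.8, -0.1, 171.6]
force: [-4.6, -3.8, 2.9]
grip_width: 0.0195
grasp_force: 15.0
```

```bash
python3 -c "
from avg import *
avg(3)"
```

```text
[570.74 242.17 287.56 171.55  -4.08  -3.72   1.82] [0.01 0.02 0.01 0.   0.13 0.22 0.4 ]
```

Emit:
arm_command(
  series=[
    [[0, 1, 0], 0],
    [[0, 3, 0], 0],
    [[0, 5, 0], 0],
    [[0, 6, 0], 0],
    [[0, 6, 0], 0],
  ],
)

```text
time_s: 21.5
tool_pos: [0.5709, 0.2423, 0.2874]
tool_rot: [-179.4, -0.3, 171.3]
force: [-9.5, -13.3, 4.9]
grip_width: 0.0194
grasp_force: 15.0
```

```bash
python3 -c "
from avg import *
avg(3)"
```

```text
[570.84 242.29 287.44 171.28  -8.56 -13.61   5.23] [0.   0.   0.01 0.   0.71 0.08 0.42]
```

The carriage stopped hard at 16 N, well above the bump's 9 N, after 127.8 mm, so it is against its end stop. I'll back off the load, release and lift.

Emit:
arm_command(
  series=[
    [[0, -2, 0], 0],
    [[0, -5, 0], 0],
    [[0, -7, 0], 0],
    [[0, -7, 0], 0],
    [[0, -7, 0], 0],
  ],
)

```text
time_s: 22.15
tool_pos: [0.5708, 0.2421, 0.2875]
tool_rot: [-179.9, -0.0, 171.6]
force: [-3.4, -3.8, 1.3]
grip_width: 0.0195
grasp_force: 15.0
```

Emit:
arm_command(
  series=[
    [[0, 0, 0], 0],
    [[0, 0, 0], 0],
    [[0, 0, 0], 0],
    [[0, 0, 0], 0],
    [[0, 0, 0], 0],
  ],
  grip=-0.2,
)

```text
time_s: 22.65
tool_pos: [0.5713, 0.2434, 0.2876]
tool_rot: [180.0, 0.0, 171.7]
force: [0.4, -0.5, -0.1]
grip_width: 0.0492
grasp_force: 0.0
```

Emit:
arm_command(
  series=[
    [[0, 0, -10], 0],
    [[0, 0, -30], 0],
    [[0, 0, -60], 0],
    [[0, 0, -90], 0],
    [[0, 0, -110], 0],
  ],
)

```text
time_s: 23.15
tool_pos: [0.5715, 0.2432, 0.401]
tool_rot: [179.9, 0.2, 171.7]
force: [-0.3, 0.0, -0.6]
grip_width: 0.0523
grasp_force: 0.0
```

Emit:
arm_command(
  series=[
    [[40, -10, 0], 0],
    [[80, -30, 0], 0],
    [[110, -60, 0], 0],
    [[110, -100, 0], 0],
    [[110, -130, 0], 0],
  ],
)

```text
time_s: 23.65
tool_pos: [0.4426, 0.1286, 0.399]
tool_rot: [179.9, 0.1, 171.7]
force: [0.5, 0.3, 1.0]
grip_width: 0.0524
grasp_force: 0.0
```

Run:
```python
from h import *
import time
s,d1=grab('scene','scene9');t,d2=grab('top','top9')
a=cv2.resize(s[170:280,230:350],None,fx=3.3,fy=3.3,interpolation=cv2.INTER_CUBIC);b=cv2.resize(t[150:260,130:250],None,fx=3.3,fy=3.3,interpolation=cv2.INTER_CUBIC)
cv2.imwrite('pics/c10.png',np.hstack([a,b]))
W=cloud('scene',d1);m=(W[...,2]>.285)&(W[...,2]<.33)&(W[...,0]>.5)&(W[...,0]<.62)&(W[...,1]>.18)&(W[...,1]<.3);print('post',m.sum(),W[m].mean(0))
z=np.load('pics/scene1.npz');W=cloud('scene',z['d']);m=(W[...,2]>.285)&(W[...,2]<.33)&(W[...,0]>.5)&(W[...,0]<.62)&(W[...,1]>.06)&(W[...,1]<.18);print('post0',m.sum(),W[m].mean(0))
o=env.get_obs();print(o['time_s'],o['tool_pos'],o['force'])
```

```text
post 36 [0.57591443 0.24449451 0.30485869]
post0 38 [0.55837638 0.11947059 0.30425051]
23.75 [0.44367465 0.12549245 0.39971028] [-0.53116347 -0.08151598  0.56601317]
```

View pics/c10.png

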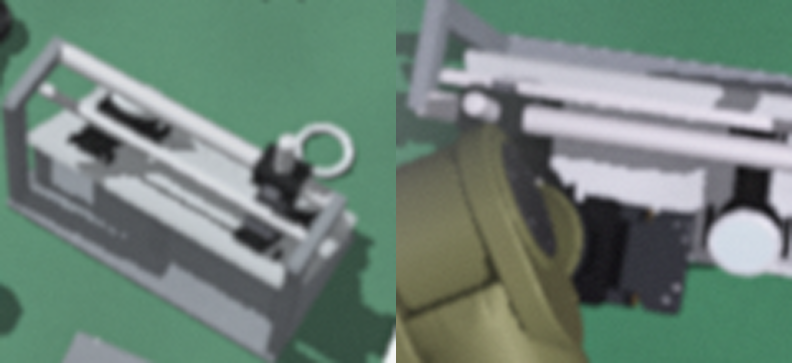

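The final view shows the post at (290,145), over the left bay, and the arm is clear of everything.

```bash
python3 -c "
from cell import env
print(env.sign_off())"
```

```text
the job is handed in; nothing more can be done
None
```

The complete lamp lies in the left bay, released. The carriage is against its end stop over it (about 120 mm by my measurement), and I handed the job in at about 24 s; the sign-off gave no verdict, and I did not re-measure the lamp after the carriage passed over it.

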